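Clear up after the pottery class

TASK

Clear up after the pottery class: stand the larger glaze pot in the wide bay of the plywood pot tray and the smaller pot in its narrow bay, stand the two clay models (tower and house) upright on the flat drying board, and lay the modelling knife flat inside the steel tray. The clay is unfired, so set the models down without dropping or tipping them; leave the water cup and the brush jar as they are.

Things in the scene. Friction and masses are not known exactly. Their poses are not given: they have to be found in the camera images.
- big_pot_mid (a point): The larger glaze pot: a closed upright round pot with red screw lid, diameter 64 mm all the way up, height 66 mm, about 0.2 kg. The point is its centre, 33 mm above its base; z is up along its axis. Its place: the wide bay of the pot tray.
- small_pot_mid (a point): The smaller glaze pot: same make, red lid, diameter 40 mm all the way up, height 60 mm, about 0.1 kg. The point is its centre, 30 mm above its base; z is up along its axis. Its place: the narrow bay of the pot tray.
- tower_mid (a point): Unfired dark grey clay model of a round tower, 70 mm high, about 0.25 kg: foot disc of diameter 64 mm and 12 mm high, straight round shaft of diameter 50 mm from 12 to 56 mm, notched top of diameter 42 mm from 56 to 70 mm. The point is its centre, 35 mm above its base, on the straight shaft, where it can be gripped from any side; z is up.
- house_mid (a point): Unfired dark grey clay model of a little gabled house, about 0.2 kg: 46 mm along its x, 60 mm along its y, walls 45 mm high, ridge along its y at 68 mm. The two gable ends are flat, upright and look along its +y and -y (60 mm apart: good to grip); the roof slopes (45 degrees) are on its x sides. The point is its centre, 34 mm above its base; z is up.
- knife_mid (a point): Wooden modelling knife lying flat, 156 mm long along its x, about 35 g: straight handle 16 mm wide and 14 mm thick from 78 mm behind (-x) to 32 mm ahead (+x) of the point, then a 5 mm thick, 22 mm wide wooden blade to 78 mm ahead. The point is the middle of its length, half-way up (7 mm above its underside), on the handle, a little ahead of the centre of mass: grip here across its y.
- pot_tray: Fixed low plywood tray, 102 mm along its x by 168 mm along its y, with two unequal bays parted by one 6 mm wall. Origin: middle of the underside; floor top at 5 mm, all walls 6 mm thick and 18 mm high over the underside. Wide bay, 90 x 90 mm inside, on its -y side, centred at y = -33 mm; narrow bay, 90 mm (x) by 60 mm (y) inside, on its +y side, centred at y = +48 mm; both centred at x = 0.
- ware_board: Fixed flat dark wooden drying board without rims, 140 mm along its x by 200 mm along its y, 14 mm thick. Origin: middle of the underside; top at 14 mm.
- tool_tray: Fixed shallow steel tray of one open compartment, 140 mm along its x by 200 mm along its y outside, walls 4 mm thick and 18 mm high over the underside, floor top at 4 mm. Origin: middle of the underside.
- water_cup: Bystander: loose, empty plastic water cup, rim diameter 72 mm, 85 mm high, standing beyond the work on one side. Origin: middle of the underside. Not to be disturbed.
- brush_jar: Bystander: loose ceramic jar full of brushes, diameter 76 mm, 110 mm high (brushes to 210 mm), standing beyond the work on one side. Origin: middle of the underside. Not to be disturbed.

How it is judged (in metres and radians):
At the end, for the whole second after the job is handed in: Pots upright on the floor of their bays (larger within 20 mm of the bay centre, smaller within 30 mm in x, 15 mm in y); models upright within 7 degrees on the board, centre within 50 mm (house 55) in x, 80 mm (85) in y of its middle; knife flat within 6 degrees on the steel tray floor; at rest (x of big_pot_mid in the frame of pot_tray between -0.02 and 0.02 m and y of big_pot_mid in the frame of pot_tray between -0.053 and -0.013 m and z of big_pot_mid in the frame of pot_tray between 0.03 and 0.044 m and angle between each of big_pot_mid, small_pot_mid, tower_mid, house_mid's own z axis and vertical below 0.12 rad and x of small_pot_mid in the frame of pot_tray between -0.03 and 0.03 m and y of small_pot_mid in the frame of pot_tray between 0.033 and 0.063 m and z of small_pot_mid in the frame of pot_tray between 0.027 and 0.041 m and x of tower_mid in the frame of ware_board between -0.05 and 0.05 m and y of tower_mid in the frame of ware_board between -0.08 and 0.08 m and z of tower_mid in the frame of ware_board between 0.043 and 0.055 m and x of house_mid in the frame of ware_board between -0.055 and 0.055 m and y of house_mid in the frame of ware_board between -0.085 and 0.085 m and z of house_mid in the frame of ware_board between 0.042 and 0.054 m and x of knife_mid in the frame of tool_tray between -0.062 and 0.062 m and y of knife_mid in the frame of tool_tray between -0.09 and 0.09 m and z of knife_mid in the frame of tool_tray between 0.006 and 0.018 m and angle between knife_mid's own x axis and vertical between 1.47 and 1.67 rad and linear speed of each of big_pot, small_pot, tower, house, knife below 0.02 m/s); the robot touches nothing.
It fails at once if a clay model is tipped over (more than 35 degrees) (angle between any of tower_mid, house_mid's own z axis and vertical above 0.61 rad).
It fails at once if a clay model is dropped (faster than 0.7 m/s while the fingers do not hold it) ((contact force between the fingers and tower below 0.05 N and linear speed of tower above 0.7 m/s) or (contact force between the fingers and house below 0.05 N and linear speed of house above 0.7 m/s)).
It fails at once if the water cup is pushed more than 30 mm or knocked over (distance of water_cup from where it was at the start of the episode above 0.03 m or angle between water_cup's own z axis and vertical above 0.4 rad).
It fails at once if the brush jar is pushed more than 30 mm or knocked over (distance of brush_jar from where it was at the start of the episode above 0.03 m or angle between brush_jar's own z axis and vertical above 0.4 rad).
It also fails if it takes over 144 s, if anything falls off the work surface, if the arm or the gripper's body presses on something with over 40 N, if the wrist force passes 120 N, or if a joint passes its speed limit or range.

ROBOT

A 6-joint arm with a two-finger parallel gripper is mounted at the origin on the work surface. World frame = base frame: x ahead of the robot, y to its left, z up, the work surface at z = 0. Lengths are in mm, angles in rad, forces in N, time in s.
With the tool pointing down it reaches from about 275 to 1000 mm from the base axis. Payload 8.4 kg.
Tool frame: the origin (TCP) lies at the very end of the fingers, on their centre line; the grasp point (between the pads) lies 19 mm behind it; z points along the fingers, y is the line along which they close (so a half turn about z gives the same grasp; the last joint's range is limited). The gripper opens to 85 mm and grips with 20 to 120 N. Pads are 22 mm wide; open, the fingers measure 114 mm over their backs; the gripper's body (76 mm by 85 mm) begins 54 mm behind the grasp point. The pads swing forward as they close: fully open they stand 13 mm farther back than shut.
Start: joints at [1.279, 0.353, 1.633, -0, 1.155, -0.002], TCP at [178.599, 598.941, 209.581] pointing down, gripper open.
Joint ranges: [-2.63, 2.63], [-0.92, 2.1], [0.06, 2.66], [-1.3, 4.44], [0, 2.69], [-3.02, 3.02]. Speed limits (rad/s): [2.22, 2.22, 2.79, 3.14, 3.14, 3.14].

INTERFACE

Orientations are given as a unit quaternion [w, x, y, z].
In Python, from workcell import r gives the robot as it stands.
- The arm moves only by the tool send_rows, never from a script. Its argument "deltas" is text: rows parted by semicolons, each of 7 numbers parted by spaces: the shift along the tool's x, y, z in cm, then the turn, a rotation vector about the tool's x, y, z in rad, then the finger opening in cm, from 0 to 8.54. A call has 1 to 10 rows; each row is the pose to reach, as a shift and turn from the pose commanded when the call began, along the tool's axes at that moment; what a row does not reach only later rows make up. A row lasts 1/12 s, in which the tool goes at most 41.7 mm and 7.16 degrees, less where a joint would pass 70% of its speed; a pose out of reach is approached as far as the arm can. A call with a gripper value outside its range is refused whole. The fingers move at their own pace and stop on an object; "grip_force" is the grip in N (left out, the last holds). Time passes only in rows, so rows that repeat a pose let the fingers close. It gives the time, the measured TCP pose, the force, the opening and the grip force at its end, in the units of the state.
- r.observe(): the state, without advancing time (a new reading comes with each control period).
- r.snapshot(name): name is "scene" or "top"; returns a dict with "image" (420x560x3 uint8, blue, green, red), "range_z" (420x560 float32, mm along the optical axis (not along the pixel's ray), 0 where there is no reading), "fx", "fy", "cx", "cy" (pixels), "R" (3x3) and "t" (3): a world point X has camera coordinates R X + t. Camera axes: x right, y down, z forward; pixel columns grow to the right and rows downward; lengths in mm; the calibration is good to about 2 mm. A picture is of the moment at which its call begins.
- r.job_done(): hands the job in; it is judged then, once.
The state is a dict: "time": time; "q": joint angles; "joint_vel": joint speeds; "joint_torque": joint torques, N m; "tool_pos": TCP position; "tcp_rot": TCP orientation; "wrist_force": force on the tool from outside, world axes, zero at the start; "moment": the same for the moment, N m; "gripper_width": finger opening in mm; "grasp_force": force on a finger pad.
Only numpy, scipy, OpenCV 4.12 (cv2) and the standard library are available. Lean on these libraries where they do the work, as an engineer would, in place of code of your own. Each camera call takes 0.05 s, during which the arm holds its last target. There are 200 camera calls.

## Working session

There is one attempt and no reset: what is moved stays moved. The work goes in short steps, Python scripts to look and compute and a tool call to move; the robot and the scene stay as the last step left them, time stands still between calls to the robot, and variables do not carry over. Pictures are saved under pics/ and viewed, at most 14 in all, crops included, and the job is handed in when it is done.

Besides the shell and the picture viewer there is one more tool, called after "Request:" by a JSON object that holds its "method" and its "body", one argument or row to a line. send_rows: Moves the arm, as the interface text tells. Its arguments: {"type":"object","properties":{"deltas":{"type":"string"},"grip_force":{"type":"number"}},"required":["deltas"]}

```bash
ls; mkdir -p pics
python3 - <<'E'
from workcell import r
import cv2,numpy as np
for n in("scene","top"):
    s=r.snapshot(n);cv2.imwrite(f"pics/{n}0.png",s["image"]);np.savez(f"{n}0.npz",**s)
    print(n,s["fx"],s["cx"],s["cy"],(-s["R"].T@s["t"]).round(),s["R"].round(2).tolist(),s["range_z"].min(),s["range_z"].max())
print(r.observe())
E
```

```text
pics
scene 526.3029118398483 275.622632986637 215.60838106883176 [1476.   51. 1011.] [[-0.07, 1.0, 0.01], [0.71, 0.06, -0.71], [-0.7, -0.05, -0.71]] 0.0 3512.9377
top 379.38494516958275 284.1611591966387 207.49889604802368 [ 443.  -18. 1004.] [[-0.02, -1.0, -0.01], [-0.99, 0.02, -0.13], [0.13, 0.01, -0.99]] 0.0 1929.3724
{'time': 0.1, 'q': array([ 1.27857635e+00,  3.53563640e-01,  1.63405660e+00, -2.98513917e-06,
        1.15518538e+00, -2.42745986e-03]), 'joint_vel': array([-0.00149065, -0.00181365, -0.00269558,  0.00050521, -0.00188   ,
        0.00172272]), 'joint_torque': array([-1.02531532e-03, -6.06354618e+01, -3.42820394e+01, -9.54912889e-05,
        3.83222228e-03, -2.90158459e-05]), 'tool_pos': array([178.48481837, 598.50729754, 208.94764406]), 'tcp_rot': array([-8.76761485e-05,  1.44389153e-01,  9.89520795e-01, -6.00113853e-04]), 'wrist_force': array([-0.65150122, -0.05449071, -0.68614248]), 'moment': array([-0.00924576, -0.03364635,  0.02013171]), 'grasp_force': 0.0, 'gripper_width': 85.63249082869879}
```

View pics/scene0.png

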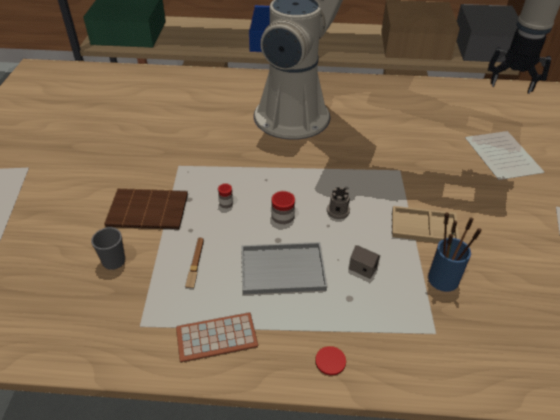

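View pics/top0.png

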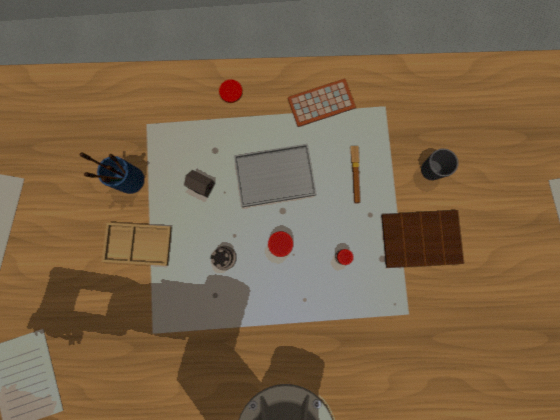

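The two views show these top-view pixels:

| Item | Pixel |
|---|---|
| Big pot | (281,243) |
| Small pot | (345,257) |
| Tower | (223,257) |
| House | (200,183) |
| Knife, blade toward the top | (355,175) |
| Steel tray | (275,176) |
| Pot tray, wide bay on the right (-y) | (138,244) |
| Board | (422,238) |
| Cup | (439,165) |
| Jar | (122,175) |

Next I turn the depth readings from both views into world points.

```bash
cat > h.py <<'E'
import cv2,numpy as np
def cloud(s):
    z=s["range_z"].astype(float);v,u=np.indices(z.shape)
    P=np.stack([(u-s["cx"])/s["fx"]*z,(v-s["cy"])/s["fy"]*z,z],-1)
    W=(P-s["t"])@s["R"];W[z<=0]=np.nan
    return W
E
python3 - <<'E'
from h import *
C={n:cloud(np.load(f"{n}0.npz")) for n in("scene","top")}
near=dict(big=(281,243),small=(345,257),tower=(223,257),house=(200,183),knife=(355,175),tool=(275,176),ptray=(138,244),board=(422,238),cup=(439,165),jar=(122,175))
T=C["top"]
for n,W in C.items():
    t=W[(W[...,0]>300)&(W[...,0]<700)&(abs(W[...,1])<300)];print(n,"table z",np.nanmedian(t[:,2]).round(1))
for k,(u,v) in near.items():
    c=np.nanmedian(T[v-4:v+5,u-4:u+5].reshape(-1,3),0)
    R=dict(tool=125,ptray=105,board=125,knife=90).get(k,48)
    for n,W in C.items():
        p=W.reshape(-1,3);p=p[np.hypot(*(p[:,:2]-c[:2]).T)<R];p=p[p[:,2]>(6 if R>60 else 20)]
        if R>100 and k!="tool": p=p[p[:,2]<26]
        if k in("knife","tool"): p=p[p[:,2]<30]
        zt=np.percentile(p[:,2],[5,50,95,99]).round(1)
        top=p
        if k in("big","small","tower","house"): top=p[p[:,2]>zt[3]-(8 if k!="house" else 60)]
        (a,b),wh,an=cv2.minAreaRect(top[:,:2].astype(np.float32))
        print(k,n,len(p),"z",zt,"rect",round(a,1),round(b,1),np.round(wh,1),round(an,1),"mean",top[:,:2].mean(0).round(1))
E
```

```text
scene table z 2.3
top table z 0.3
big scene 614 z [25.4 64.3 69.6 71. ] rect 472.2 -1.0 [64.6 61.3] 30.9 mean [4.745e+02 2.000e-01]
big top 529 z [62.1 65.5 68.  68.9] rect 474.6 -0.6 [61.8 61.6] 88.8 mean [ 4.743e+02 -3.000e-01]
small scene 277 z [23.6 52.7 62.9 64.7] rect 436.1 -159.0 [42.2 35. ] 7.9 mean [ 437.7 -159.1]
small top 237 z [32.4 58.7 61.3 62.3] rect 438.9 -160.1 [37.6 36.8] 88.9 mean [ 438.7 -159.8]
tower scene 426 z [24.9 56.4 73.6 75.2] rect 442.2 150.1 [40.7 47.9] 63.8 mean [442.6 149.3]
tower top 367 z [36.7 68.4 71.8 73. ] rect 443.6 148.6 [41.6 41. ] 26.2 mean [443.3 148.6]
house scene 580 z [23.6 50.7 67.5 69.8] rect 637.5 208.5 [62.1 52.1] 63.7 mean [647.9 205.9]
house top 484 z [33.1 54.  65.6 67.6] rect 637.9 208.4 [61.6 46.8] 62.7 mean [635.4 205.6]
knife scene 425 z [ 6.6 12.4 17.4 18.7] rect 647.1 -208.6 [153.1 163.5] 40.9 mean [ 663.  -203.5]
knife top 386 z [ 6.8 11.3 15.1 16.4] rect 662.0 -223.6 [153.2 108.7] 23.2 mean [ 659.4 -204.5]
tool scene 1719 z [ 6.1  8.8 20.1 22. ] rect 659.0 4.3 [238.1 228.8] 9.3 mean [658.8  12. ]
tool top 744 z [ 6.1 14.8 19.3 20.7] rect 659.5 11.5 [141.3 200.3] 7.8 mean [662.  12.]
ptray scene 1152 z [ 6.3 11.5 20.5 22.2] rect 487.6 371.5 [176.8 195.3] 84.3 mean [480.6 367.8]
ptray top 1009 z [ 6.2 15.  19.7 20.7] rect 485.0 375.5 [170.7 102.1] 85.1 mean [484.8 378.6]
board scene 2855 z [10.1 15.  18.7 20.1] rect 485.9 -363.6 [232.3 222.6] 9.5 mean [ 484.1 -366.9]
board top 4163 z [ 9.9 12.8 15.8 17.1] rect 480.7 -368.7 [139.8 200.6] 1.9 mean [ 480.1 -368.5]
cup scene 736 z [26.1 60.7 85.9 88. ] rect 666.2 -417.0 [75.9 52.6] 29.4 mean [ 667.8 -415.1]
cup top 455 z [24.8 61.7 84.7 86.5] rect 669.2 -417.4 [71.  53.2] 30.1 mean [ 674.2 -426.9]
jar scene 1724 z [ 31.2  94.1 184.  203.2] rect 656.6 401.8 [73.6 78.2] 29.4 mean [663.4 395.4]
jar top 1305 z [ 28.8  91.3 186.5 205.9] rect 656.6 399.1 [72.3 73.3] 11.3 mean [654.3 395.9]
```

Both views agree to 1–2 mm. What's left is the knife axis and the brush extent, plus a helper that converts targets into tool-frame deltas.

```bash
cat >> h.py <<'E'
from scipy.spatial.transform import Rotation as Ro
def go(x,y,z,yaw,o=None):
    "print delta rows from the measured pose to TCP x,y,z mm with tool y at yaw deg (mod 180), tool down"
    from workcell import r
    o=o or r.observe();w=o["tcp_rot"];A=Ro.from_quat([w[1],w[2],w[3],w[0]])
    best=None
    for k in(0,180):
        a=np.radians(yaw+k);ty=np.array([np.cos(a),np.sin(a),0]);tz=np.array([0,0,-1.])
        B=Ro.from_matrix(np.c_[np.cross(ty,tz),ty,tz]);rv=(A.inv()*B).as_rotvec()
        if best is None or np.linalg.norm(rv)<np.linalg.norm(best):best=rv
    d=A.inv().apply(np.array([x,y,z])-o["tool_pos"])/10
    print("go",(x,y,z,yaw),"d cm",d.round(2),"rv",best.round(3),"t",round(o["time"],2),"q6",o["q"][5].round(2),"w",round(o["gripper_width"],1),"pos",o["tool_pos"].round(1))
E
python3 - <<'E'
from h import *
for n in("scene","top"):
    s=np.load(f"{n}0.npz");W=cloud(s);hsv=cv2.cvtColor(s["image"],cv2.COLOR_BGR2HSV)
    m=(hsv[...,1]>90)&(hsv[...,0]<30)&(abs(W[...,0]-660)<95)&(abs(W[...,1]+205)<45)
    p=W[m];(a,b),wh,an=cv2.minAreaRect(p[:,:2].astype(np.float32))
    l=cv2.fitLine(p[:,:2].astype(np.float32),cv2.DIST_HUBER,0,.01,.01).ravel()
    print(n,m.sum(),"rect",a,b,wh,an,"line",l,np.degrees(np.arctan2(l[1],l[0])),"z",np.percentile(p[:,2],[5,50,95]))
    q=W.reshape(-1,3);q=q[(q[:,2]>115)&(abs(q[:,0]-656)<150)&(abs(q[:,1]-400)<150)];print("brush",q.min(0).round(),q.max(0).round())
    # pot tray rims
    R=W.reshape(-1,3);R=R[(R[:,2]>14)&(R[:,2]<24)&(abs(R[:,0]-485)<75)&(abs(R[:,1]-375)<105)]
    print("rim",cv2.minAreaRect(R[:,:2].astype(np.float32)))
    c,t=np.array([485,375.5]),np.radians(85.1);yy=(R[:,:2]-c)@[np.cos(t),np.sin(t)];xx=(R[:,:2]-c)@[np.sin(t),-np.cos(t)]
    print(np.histogram(yy[abs(xx)<38],np.arange(-96,97,6))[0])
go(474.3,-.5,140,0)
E
```

```text
scene 313 rect 655.5889892578125 -204.03079223632812 (152.73300170898438, 17.308176040649414) 0.4288505017757416 line [ 9.9996537e-01 -8.3233295e-03  6.6153510e+02 -2.0295419e+02] -0.47689718 z [ 8.27357409 13.03962535 17.50886591]
brush [619. 360. 115.] [682. 435. 213.]
rim ((482.4180603027344, 375.93304443359375), (169.10787963867188, 109.12239837646484), 84.82981872558594)
[ 0  3 42  0  0  0  0  0  0  0  0  0  0  0  0  0  0  7 49  4  0  0  0  0
  0  0  0  0  2 35  5  0]
top 373 rect 657.3084716796875 -202.09921264648438 (20.11681365966797, 154.12306213378906) 88.19930267333984 line [ 9.9998355e-01 -5.7367138e-03  6.5706354e+02 -2.0320335e+02] -0.32869127 z [ 5.88633916 11.09025751 15.03745274]
brush [622. 360. 115.] [681. 432. 210.]
rim ((485.0050354003906, 375.5171813964844), (170.6598663330078, 102.05088806152344), 85.0776138305664)
[ 0  6 69  3  0  0  0  0  0  0  0  0  0  0  0  0  0 14 63  1  0  0  0  0
  0  0  0  0 13 64  8  0]
go (474.3, -0.5, 140, 0) d cm [-45.46 -48.94   6.95] rv [-1.000e-03  1.000e-03  1.281e+00] t 0.1 q6 -0.0 w 85.6 pos [178.5 598.5 208.9]
```

Request:
{"method": "send_rows", "body": {
  "deltas": "-23 -25 5 0 0 0.64 8.5;-23 -25 5 0 0 0.64 8.5;-23 -25 5 0 0 0.64 8.5;-23 -25 5 0 0 0.64 8.5;-45.5 -48.9 6.9 0 0 1.28 8.5;-45.5 -48.9 6.9 0 0 1.28 8.5;-45.5 -48.9 6.9 0 0 1.28 8.5;-45.5 -48.9 6.9 0 0 1.28 8.5;-45.5 -48.9 6.9 0 0 1.28 8.5;-45.5 -48.9 6.9 0 0 1.28 8.5",
  "grip_force": 40
}}

```text
time: 0.93
tool_pos: [362.0, 225.9, 163.0]
tcp_rot: [0.0, 0.698, 0.716, 0.0]
wrist_force: [1.8, 0.5, 0.2]
gripper_width: 85.2
grasp_force: 0.0
```

```bash
python3 -c "
from h import *
go(474.3,-.5,110,-5)"
```

```text
go (474.3, -0.5, 110, -5) d cm [-22.91  10.66   5.3 ] rv [0.    0.    0.113] t 0.93 q6 0.53 w 85.2 pos [362.  225.9 163. ]
```

Request:
{"method": "send_rows", "body": {
  "deltas": "-20 9 4 0 0 0.113 8.5;-20 9 4 0 0 0.113 8.5;-20 9 4 0 0 0.113 8.5;-20 9 4 0 0 0.113 8.5;-20 9 4 0 0 0.113 8.5;-20 9 4 0 0 0.113 8.5;-20 9 4 0 0 0.113 8.5;-20 9 4 0 0 0.113 8.5;-20 9 4 0 0 0.113 8.5"
}}

```text
time: 1.68
tool_pos: [457.3, 31.3, 123.1]
tcp_rot: [-0.0, 0.736, 0.677, -0.0]
wrist_force: [-0.0, 0.3, -0.5]
gripper_width: 84.9
grasp_force: 0.0
```

```bash
python3 -c "
from h import *
go(474.3,-.5,20,-5)"
```

```text
go (474.3, -0.5, 20, -5) d cm [-3.03  1.96 10.3 ] rv [-0.001 -0.     0.005] t 1.68 q6 0.15 w 84.9 pos [457.3  31.3 123.1]
```

Request:
{"method": "send_rows", "body": {
  "deltas": "-3.03 1.96 2 0 0 0.005 8.5;-3.03 1.96 2 0 0 0.005 8.5;-3.03 1.96 4 0 0 0.005 8.5;-3.03 1.96 6 0 0 0.005 8.5;-3.03 1.96 8 0 0 0.005 8.5;-3.03 1.96 9.5 0 0 0.005 8.5;-3.03 1.96 10.1 0 0 0.005 8.5;-3.03 1.96 10.1 0 0 0.005 8.5"
}}

```text
time: 2.35
tool_pos: [473.7, 0.0, 21.3]
tcp_rot: [-0.001, 0.737, 0.676, -0.001]
wrist_force: [0.3, 0.3, -0.2]
gripper_width: 85.2
grasp_force: 0.0
```

Request:
{"method": "send_rows", "body": {
  "deltas": "0 0 0 0 0 0 5;0 0 0 0 0 0 5;0 0 0 0 0 0 5;0 0 0 0 0 0 5;0 0 0 0 0 0 5;0 0 0 0 0 0 5;0 0 0 0 0 0 5;0 0 0 0 0 0 5"
}}

```text
time: 3.02
tool_pos: [475.2, -0.7, 23.5]
tcp_rot: [0.0, 0.737, 0.676, 0.0]
wrist_force: [-2.3, 2.7, 5.2]
gripper_width: 62.5
grasp_force: 42.4
```

```bash
python3 -c "
from h import *
from workcell import r
print(r.observe()['grasp_force'])
go(482.2,342.6,110,-4.9);go(482.2,342.6,29,-4.9)"
```

```text
42.35280454158783
go (482.2, 342.6, 110, -4.9) d cm [34.26 -2.29 -8.64] rv [ 0.001 -0.001 -0.002] t 3.02 q6 0.08 w 62.5 pos [475.2  -0.7  23.5]
go (482.2, 342.6, 29, -4.9) d cm [34.26 -2.3  -0.54] rv [ 0.001 -0.001 -0.002] t 3.02 q6 0.08 w 62.5 pos [475.2  -0.7  23.5]
```

Request:
{"method": "send_rows", "body": {
  "deltas": "0 0 -2 0 0 0 5;0 0 -5 0 0 0 5;1 0 -8 0 0 0 5;4 0 -10 0 0 0 5;8 -0.5 -10 0 0 0 5;12 -1 -10 0 0 0 5;16 -1 -10 0 0 0 5;20 -1.5 -10 0 0 0 5;24 -2 -10 0 0 0 5;28 -2 -10 0 0 0 5"
}}

```text
time: 3.85
tool_pos: [478.3, 281.6, 123.2]
tcp_rot: [0.0, 0.737, 0.676, 0.0]
wrist_force: [0.3, -0.4, -1.8]
gripper_width: 62.4
grasp_force: 46.3
```

```bash
python3 -c "
from h import *
go(482.2,342.6,40,-4.9)"
```

```text
go (482.2, 342.6, 40, -4.9) d cm [ 6.11 -0.14  8.32] rv [ 0.    -0.    -0.001] t 3.85 q6 0.62 w 62.4 pos [478.3 281.6 123.2]
```

Request:
{"method": "send_rows", "body": {
  "deltas": "3 -0.1 0 0 0 0 5;6.1 -0.14 0 0 0 0 5;6.1 -0.14 1 0 0 0 5;6.1 -0.14 3 0 0 0 5;6.1 -0.14 5 0 0 0 5;6.1 -0.14 7 0 0 0 5;6.1 -0.14 8.3 0 0 0 5;6.1 -0.14 8.3 0 0 0 5"
}}

```text
time: 4.52
tool_pos: [481.7, 339.2, 37.1]
tcp_rot: [-0.0, 0.737, 0.676, -0.002]
wrist_force: [0.0, -0.0, -2.3]
gripper_width: 62.2
grasp_force: 46.2
```

```bash
python3 -c "
from h import *
go(482.2,342.6,28.5,-4.9)"
```

```text
go (482.2, 342.6, 28.5, -4.9) d cm [0.34 0.02 0.86] rv [-0.003  0.003 -0.001] t 4.52 q6 0.7 w 62.2 pos [481.7 339.2  37.1]
```

Request:
{"method": "send_rows", "body": {
  "deltas": "0.2 0 0.3 0 0 0 5;0.2 0 0.6 0 0 0 5;0.2 0 0.8 0 0 0 5;0.2 0 0.9 0 0 0 5;0.2 0 0.9 0 0 0 5"
}}

```text
time: 4.93
tool_pos: [483.7, 342.5, 30.6]
tcp_rot: [0.0, 0.737, 0.676, 0.0]
wrist_force: [1.0, -0.1, -1.9]
gripper_width: 62.1
grasp_force: 46.2
```

Request:
{"method": "send_rows", "body": {
  "deltas": "0 0 0 0 0 0 8.5;0 0 0 0 0 0 8.5;0 0 0 0 0 0 8.5;0 0 0 0 0 0 8.5;0 0 -3 0 0 0 8.5;0 0 -6 0 0 0 8.5;0 0 -10 0 0 0 8.5;0 0 -10 0 0 0 8.5"
}}

```text
time: 5.6
tool_pos: [487.1, 344.9, 137.3]
tcp_rot: [0.001, 0.737, 0.676, 0.005]
wrist_force: [1.6, 1.4, 0.4]
gripper_width: 85.4
grasp_force: 0.0
```

```bash
python3 -c "
from h import *
go(442.9,148.9,105,-5)"
```

```text
go (442.9, 148.9, 105, -5) d cm [-19.93  -2.72   3.08] rv [ 0.008 -0.007  0.   ] t 5.6 q6 0.7 w 85.4 pos [487.1 344.9 137.3]
```

Request:
{"method": "send_rows", "body": {
  "deltas": "-4 -0.5 0 0.008 -0.007 0 8.5;-8 -1 0 0.008 -0.007 0 8.5;-12 -1.7 0 0.008 -0.007 0 8.5;-16 -2.2 1 0.008 -0.007 0 8.5;-19 -2.7 3 0.008 -0.007 0 8.5;-19.9 -2.7 3 0.008 -0.007 0 8.5;-19.9 -2.7 3 0.008 -0.007 0 8.5;-19.9 -2.7 3 0.008 -0.007 0 8.5"
}}

```text
time: 6.27
tool_pos: [440.2, 146.8, 100.7]
tcp_rot: [-0.0, 0.738, 0.675, -0.005]
wrist_force: [1.0, -0.4, 0.4]
gripper_width: 84.6
grasp_force: 0.0
```

Run:
```python
from h import *
from workcell import r
go(442.9,148.9,14,-5)
s=r.snapshot("top");cv2.imwrite("pics/top1.png",s["image"]);W=cloud(s).reshape(-1,3)
p=W[(W[:,2]>60)&(W[:,2]<80)&(np.hypot(W[:,0]-483,W[:,1]-343)<50)];print("pot",len(p),cv2.minAreaRect(p[:,:2].astype(np.float32)),np.median(p[:,2]))
```

```text
go (442.9, 148.9, 14, -5) d cm [0.29 0.31 8.66] rv [-0.007  0.006 -0.001] t 6.27 q6 0.41 w 84.6 pos [440.2 146.8 100.7]
pot 100 ((507.7547302246094, 347.72113037109375), (16.18079376220703, 46.677791595458984), 17.323322296142578) 70.55822381040825
```

Request:
{"method": "send_rows", "body": {
  "deltas": "0.2 0.2 1 -0.007 0.006 0 8.5;0.2 0.2 2.5 -0.007 0.006 0 8.5;0.2 0.2 4.5 -0.007 0.006 0 8.5;0.2 0.2 6.5 -0.007 0.006 0 8.5;0.2 0.2 8 -0.007 0.006 0 8.5;0.2 0.2 8.5 -0.007 0.006 0 8.5;0.2 0.2 8.5 -0.007 0.006 0 8.5"
}}

```text
time: 6.9
tool_pos: [440.7, 148.8, 14.5]
tcp_rot: [-0.0, 0.737, 0.676, -0.001]
wrist_force: [-0.7, 1.0, -0.1]
gripper_width: 84.9
grasp_force: 0.0
```

```bash
python3 -c "
from h import *
go(442.9,148.9,15,-5)"
```

```text
go (442.9, 148.9, 15, -5) d cm [ 0.03  0.22 -0.05] rv [-0.002  0.001  0.002] t 6.9 q6 0.41 w 84.9 pos [440.7 148.8  14.5]
```

Request:
{"method": "send_rows", "body": {
  "deltas": "0 0.2 0 0 0 0 8;0 0.2 0 0 0 0 7;0 0.2 0 0 0 0 6;0 0.2 0 0 0 0 5;0 0.2 0 0 0 0 3.5;0 0.2 0 0 0 0 3.5;0 0.2 0 0 0 0 3.5;0 0.2 0 0 0 0 3.5;0 0.2 0 0 0 0 3.5;0 0.2 0 0 0 0 3.5",
  "grip_force": 35
}}

```text
time: 7.73
tool_pos: [443.1, 147.9, 16.1]
tcp_rot: [0.0, 0.737, 0.676, -0.0]
wrist_force: [-2.6, 0.6, 8.0]
gripper_width: 48.7
grasp_force: 34.5
```

```bash
python3 -c "
from h import *
go(479,-415,130,-5)"
```

```text
go (479, -415, 130, -5) d cm [-55.76   8.48 -11.37] rv [-0.  0.  0.] t 7.73 q6 0.41 w 48.7 pos [443.1 147.9  16.1]
```

Request:
{"method": "send_rows", "body": {
  "deltas": "0 0 -1 0 0 0 3.5;0 0 -3 0 0 0 3.5;0 0 -6 0 0 0 3.5;0 0 -9 0 0 0 3.5;-1 0 -11.3 0 0 0 3.5;-3 0.5 -11.3 0 0 0 3.5;-6 0.9 -11.3 0 0 0 3.5;-9 1.4 -11.3 0 0 0 3.5;-12 1.8 -11.3 0 0 0 3.5;-15 2.3 -11.3 0 0 0 3.5"
}}

```text
time: 8.57
tool_pos: [452.2, -5.0, 129.0]
tcp_rot: [0.0, 0.737, 0.676, -0.001]
wrist_force: [1.4, 0.8, -3.3]
gripper_width: 48.3
grasp_force: 37.9
```

Request:
{"method": "send_rows", "body": {
  "deltas": "-3 0.5 0 0 0 0 3.5;-6 0.9 0 0 0 0 3.5;-9 1.4 0 0 0 0 3.5;-12 1.8 0 0 0 0 3.5;-15 2.3 0 0 0 0 3.5;-18 2.7 0 0 0 0 3.5;-21 3.2 0 0 0 0 3.5;-24 3.7 0 0 0 0 3.5;-27 4.1 0 0 0 0 3.5;-30 4.6 0 0 0 0 3.5"
}}

```text
time: 9.4
tool_pos: [471.8, -308.0, 129.2]
tcp_rot: [-0.0, 0.737, 0.676, -0.001]
wrist_force: [1.3, 0.3, -2.7]
gripper_width: 48.1
grasp_force: 37.9
```

```bash
python3 -c "
from h import *
go(481,-414,130,-5);go(481,-414,40,-5)"
```

```text
go (481, -414, 130, -5) d cm [-10.48   1.84  -0.08] rv [-0.001  0.001 -0.   ] t 9.4 q6 -0.49 w 48.1 pos [ 471.8 -308.   129.2]
go (481, -414, 40, -5) d cm [-10.47   1.85   8.92] rv [-0.001  0.001 -0.   ] t 9.4 q6 -0.49 w 48.1 pos [ 471.8 -308.   129.2]
```

Request:
{"method": "send_rows", "body": {
  "deltas": "-3 0.5 0 0 0 0 3.5;-6 1 0 0 0 0 3.5;-9 1.6 0 0 0 0 3.5;-10.5 1.8 0.5 0 0 0 3.5;-10.5 1.8 2 0 0 0 3.5;-10.5 1.8 4 0 0 0 3.5;-10.5 1.8 6 0 0 0 3.5;-10.5 1.8 8 0 0 0 3.5;-10.5 1.8 9 0 0 0 3.5;-10.5 1.8 9 0 0 0 3.5"
}}

```text
time: 10.23
tool_pos: [479.5, -411.1, 36.3]
tcp_rot: [-0.002, 0.737, 0.676, -0.001]
wrist_force: [-1.3, 0.3, -3.1]
gripper_width: 48.7
grasp_force: 37.7
```

```bash
python3 -c "
from h import *
go(481,-414,31,-5)"
```

```text
go (481, -414, 31, -5) d cm [-0.28  0.18  0.53] rv [-0.005 -0.002  0.   ] t 10.23 q6 -0.62 w 48.7 pos [ 479.5 -411.1   36.3]
```

Request:
{"method": "send_rows", "body": {
  "deltas": "0 0 0.2 0 0 0 3.5;0 0 0.4 0 0 0 3.5;0 0 0.5 0 0 0 3.5;0 0 0.6 0 0 0 3.5;0 0 0.6 0 0 0 3.5"
}}

```text
time: 10.65
tool_pos: [481.5, -413.0, 33.2]
tcp_rot: [0.0, 0.737, 0.676, -0.001]
wrist_force: [-0.7, -0.1, -3.1]
gripper_width: 48.4
grasp_force: 37.8
```

Request:
{"method": "send_rows", "body": {
  "deltas": "0 0 0.1 0 0 0 3.5;0 0 0.2 0 0 0 3.5;0 0 0.25 0 0 0 3.5;0 0 0.25 0 0 0 3.5"
}}

```text
time: 10.98
tool_pos: [481.2, -412.9, 30.3]
tcp_rot: [0.0, 0.737, 0.676, -0.001]
wrist_force: [-1.1, 0.5, -0.2]
gripper_width: 48.8
grasp_force: 37.9
```

Request:
{"method": "send_rows", "body": {
  "deltas": "0 0 0 0 0 0 5;0 0 0 0 0 0 5.5;0 0 0 0 0 0 6;0 0 0 0 0 0 7;0 0 0 0 0 0 8.5;0 0 0 0 0 0 8.5;0 0 -3 0 0 0 8.5;0 0 -6 0 0 0 8.5;0 0 -10 0 0 0 8.5;0 0 -10 0 0 0 8.5"
}}

```text
time: 11.82
tool_pos: [484.7, -415.6, 137.6]
tcp_rot: [0.005, 0.737, 0.676, -0.0]
wrist_force: [2.3, -1.4, 1.6]
gripper_width: 85.1
grasp_force: 0.0
```

```bash
python3 -c "
from h import *
go(438.5,-159.5,110,-5)"
```

```text
go (438.5, -159.5, 110, -5) d cm [25.13 -6.84  2.53] rv [0.007 0.007 0.   ] t 11.82 q6 -0.62 w 85.1 pos [ 484.7 -415.6  137.6]
```

Request:
{"method": "send_rows", "body": {
  "deltas": "4 -1 0 0 0 0 8.5;8 -2 0 0 0 0 8.5;12 -3 0 0 0 0 8.5;16 -4 0 0 0 0 8.5;20 -5.4 0 0 0 0 8.5;23.5 -6.4 0 0 0 0 8.5;25 -6.7 1.5 0 0 0 8.5;25 -6.7 2 0 0 0 8.5;25 -6.7 2 0 0 0 8.5;25 -6.7 2 0 0 0 8.5"
}}

```text
time: 12.65
tool_pos: [436.8, -158.6, 110.1]
tcp_rot: [0.0, 0.737, 0.676, -0.001]
wrist_force: [-0.3, -0.6, -0.3]
gripper_width: 85.1
grasp_force: 0.0
```

```bash
python3 -c "
from h import *
from workcell import r
go(438.5,-159.5,20,-5)
s=r.snapshot('top');cv2.imwrite('pics/top2.png',s['image'])"
```

```text
go (438.5, -159.5, 20, -5) d cm [-0.06  0.18  9.01] rv [-0.001  0.001  0.001] t 12.65 q6 -0.26 w 85.1 pos [ 436.8 -158.6  110.1]
```

View pics/top2.png

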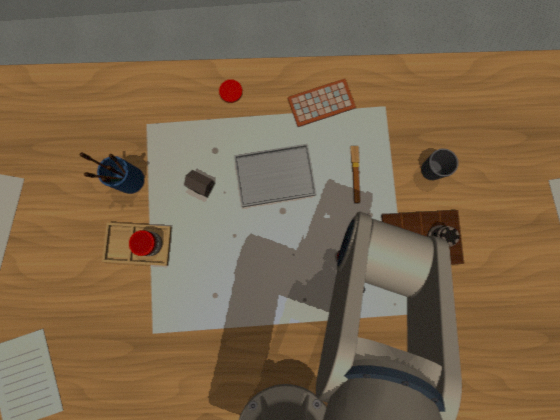

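The big pot's lid, at (142,243), stands in the wide bay, and the tower is upright on the board at (447,234). I'll take the small pot now and measure both from the depth.

Request:
{"method": "send_rows", "body": {
  "deltas": "0 0.15 1 0 0 0 8.5;0 0.15 2.5 0 0 0 8.5;0 0.15 4.5 0 0 0 8.5;0 0.15 6.5 0 0 0 8.5;0 0.15 8.2 0 0 0 8.5;0 0.15 8.8 0 0 0 8.5;0 0.15 8.8 0 0 0 8.5"
}}

```text
time: 13.28
tool_pos: [436.7, -158.4, 20.4]
tcp_rot: [-0.001, 0.738, 0.675, -0.001]
wrist_force: [-0.5, -0.2, 0.3]
gripper_width: 84.8
grasp_force: 0.0
```

Request:
{"method": "send_rows", "body": {
  "deltas": "0 0 0 0 0 0 7;0 0 0 0 0 0 6;0 0 0 0 0 0 5;0 0 0 0 0 0 2.5;0 0 0 0 0 0 2.5;0 0 0 0 0 0 2.5;0 0 0 0 0 0 2.5;0 0 0 0 0 0 2.5;0 0 0 0 0 0 2.5;0 0 0 0 0 0 2.5"
}}

```text
time: 14.12
tool_pos: [438.3, -158.3, 22.9]
tcp_rot: [0.001, 0.737, 0.676, -0.0]
wrist_force: [-1.0, 0.1, 6.3]
gripper_width: 38.5
grasp_force: 34.3
```

Run:
```python
from h import *
from workcell import r
go(489,423.3,130,-4.9)
s=r.snapshot("top");W=cloud(s).reshape(-1,3)
for n,c,lo in(("big",(483,343),60),("tower",(481,-414),72)):
    p=W[(W[:,2]>lo)&(W[:,2]<95)&(np.hypot(W[:,0]-c[0],W[:,1]-c[1])<45)];print(n,len(p),cv2.minAreaRect(p[:,:2].astype(np.float32)),np.median(p[:,2]))
```

```text
go (489, 423.3, 130, -4.9) d cm [ 5.837e+01  2.000e-02 -1.080e+01] rv [ 0.001  0.002 -0.001] t 14.12 q6 -0.26 w 38.5 pos [ 438.3 -158.3   22.9]
big 546 ((485.2552490234375, 341.8151550292969), (62.701454162597656, 61.75944519042969), 89.4402084350586) 70.50832483069163
tower 273 ((482.87176513671875, -410.9171447753906), (43.618961334228516, 41.73004913330078), 68.91633605957031) 83.04275796483559
```

Request:
{"method": "send_rows", "body": {
  "deltas": "0 0 -2 0 0 0 2.5;0 0 -5 0 0 0 2.5;0 0 -8.5 0 0 0 2.5;3 0 -10.8 0 0 0 2.5;7 0 -10.8 0 0 0 2.5;11 0 -10.8 0 0 0 2.5;15 0 -10.8 0 0 0 2.5;19 0 -10.8 0 0 0 2.5;23 0 -10.8 0 0 0 2.5;27 0 -10.8 0 0 0 2.5"
}}

```text
time: 15.0
tool_pos: [461.1, 113.0, 130.3]
tcp_rot: [0.0, 0.737, 0.676, -0.0]
wrist_force: [1.5, -0.3, -1.8]
gripper_width: 38.4
grasp_force: 35.9
```

Request:
{"method": "send_rows", "body": {
  "deltas": "4 0 0 0 0 0 2.5;8 0 0 0 0 0 2.5;12 0 0 0 0 0 2.5;16 0 0 0 0 0 2.5;20 0 0 0 0 0 2.5;24 0 0 0 0 0 2.5;27.5 0 0 0 0 0 2.5;30 0 0 0 0 0 2.5;31 0 0 0 0 0 2.5;31 0 0 0 0 0 2.5"
}}

```text
time: 15.83
tool_pos: [488.0, 422.0, 129.5]
tcp_rot: [-0.0, 0.736, 0.677, -0.0]
wrist_force: [-0.7, 0.2, -1.6]
gripper_width: 38.6
grasp_force: 35.9
```

```bash
python3 -c "
from h import *
go(489,423.3,40,-4.9)"
```

```text
go (489, 423.3, 40, -4.9) d cm [0.14 0.09 8.95] rv [-0.     0.     0.001] t 15.83 q6 0.8 w 38.6 pos [488.  422.  129.5]
```

Held height was TCP about 22.5, so contact should come at about 27.5.

Request:
{"method": "send_rows", "body": {
  "deltas": "0.1 0 1 0 0 0 2.5;0.1 0 3 0 0 0 2.5;0.1 0 5 0 0 0 2.5;0.1 0 7 0 0 0 2.5;0.1 0 8.5 0 0 0 2.5;0.1 0 9.3 0 0 0 2.5;0.1 0 9.7 0 0 0 2.5;0.1 0 10 0 0 0 2.5;0.1 0 10.1 0 0 0 2.5;0.1 0 10.1 0 0 0 2.5"
}}

```text
time: 16.67
tool_pos: [488.5, 420.7, 28.9]
tcp_rot: [-0.0, 0.737, 0.676, -0.0]
wrist_force: [-0.3, 0.7, -0.7]
gripper_width: 38.7
grasp_force: 35.9
```

Request:
{"method": "send_rows", "body": {
  "deltas": "0 0 0.1 0 0 0 4;0 0 0.1 0 0 0 5;0 0 0.1 0 0 0 6;0 0 0 0 0 0 7;0 0 -1 0 0 0 7.5;0 0 -4 0 0 0 7.5;0 0 -8 0 0 0 7.5;0 0 -11 0 0 0 8.5;0 0 -11 0 0 0 8.5"
}}

```text
time: 17.42
tool_pos: [491.5, 423.6, 146.3]
tcp_rot: [0.0, 0.737, 0.676, 0.005]
wrist_force: [2.0, 1.0, 0.1]
gripper_width: 84.7
grasp_force: 0.0
```

```bash
python3 -c "
from h import *
go(637.5,208.3,120,62.7)"
```

```text
go (637.5, 208.3, 120, 62.7) d cm [-20.2  16.4   2.6] rv [ 0.01  -0.002 -1.181] t 17.42 q6 0.8 w 84.7 pos [491.5 423.6 146.3]
```

Request:
{"method": "send_rows", "body": {
  "deltas": "-4 0 0 0 0 -0.12 8.5;-8 1 0 0 0 -0.24 8.5;-12 2 0 0 0 -0.36 8.5;-16 4 1 0 0 -0.48 8.5;-19 8 2 0 0 -0.6 8.5;-20.2 12 2 0 0 -0.72 8.5;-20.2 15 2 0 0 -0.84 8.5;-20.2 16.3 2 0 0 -0.96 8.5;-20.2 16.3 2 0 0 -1.08 8.5;-20.2 16.3 2 0 0 -1.18 8.5"
}}

```text
time: 18.25
tool_pos: [634.5, 204.7, 118.7]
tcp_rot: [-0.0, 0.234, 0.972, -0.0]
wrist_force: [-0.8, -0.2, -0.4]
gripper_width: 85.2
grasp_force: 0.0
```

Run:
```python
from h import *
from workcell import r
go(637.5,208.3,14,62.7)
s=r.snapshot("top");W=cloud(s).reshape(-1,3)
for n,c,lo in(("small",(489,423),50),("big",(483,343),60)):
    p=W[(W[:,2]>lo)&(W[:,2]<80)&(np.hypot(W[:,0]-c[0],W[:,1]-c[1])<38)];print(n,len(p),cv2.minAreaRect(p[:,:2].astype(np.float32)),np.median(p[:,2]))
```

```text
go (637.5, 208.3, 14, 62.7) d cm [-0.11  0.47 10.47] rv [-0.001 -0.     0.003] t 18.25 q6 -0.79 w 85.2 pos [634.5 204.7 118.7]
small 0 ((0.0, 0.0), (0.0, 0.0), 0.0) nan
big 0 ((0.0, 0.0), (0.0, 0.0), 0.0) nan
  return _methods._mean(a, axis=axis, dtype=dtype,
  ret = ret.dtype.type(ret / rcount)
```

Request:
{"method": "send_rows", "body": {
  "deltas": "-0.1 0.4 1 0 0 0 8.5;-0.1 0.4 3 0 0 0 8.5;-0.1 0.4 5 0 0 0 8.5;-0.1 0.4 7 0 0 0 8.5;-0.1 0.4 9 0 0 0 8.5;-0.1 0.4 10.2 0 0 0 8.5;-0.1 0.4 10.4 0 0 0 8.5;-0.1 0.4 10.4 0 0 0 8.5"
}}

```text
time: 18.97
tool_pos: [635.1, 208.5, 13.6]
tcp_rot: [-0.001, 0.237, 0.971, -0.001]
wrist_force: [-0.3, 0.2, 0.0]
gripper_width: 84.9
grasp_force: 0.0
```

```bash
python3 -c "
from h import *
go(637.5,208.3,14,62.7)"
```

```text
go (637.5, 208.3, 14, 62.7) d cm [-0.22  0.09 -0.04] rv [-0.002 -0.002 -0.003] t 18.97 q6 -0.78 w 84.9 pos [635.1 208.5  13.6]
```

Request:
{"method": "send_rows", "body": {
  "deltas": "-0.15 0.1 0 0 0 0 8;-0.15 0.1 0 0 0 0 7.5;-0.15 0.1 0 0 0 0 7;-0.15 0.1 0 0 0 0 6.5;-0.15 0.1 0 0 0 0 6;-0.15 0.1 0 0 0 0 4.5;-0.15 0.1 0 0 0 0 4.5;-0.15 0.1 0 0 0 0 4.5;-0.15 0.1 0 0 0 0 4.5"
}}

```text
time: 19.72
tool_pos: [638.2, 208.9, 15.4]
tcp_rot: [0.0, 0.237, 0.972, -0.0]
wrist_force: [-0.5, 0.7, 6.1]
gripper_width: 59.2
grasp_force: 39.3
```

```bash
python3 -c "
from h import *
go(480,-322,140,0)"
```

```text
go (480, -322, 140, 0) d cm [-10.38 -54.42 -12.45] rv [0.000e+00 1.000e-03 1.093e+00] t 19.72 q6 -0.78 w 59.2 pos [638.2 208.9  15.4]
```

Request:
{"method": "send_rows", "body": {
  "deltas": "0 0 -1 0 0 0 4.5;0 0 -3 0 0 0 4.5;0 0 -6 0 0 0 4.5;0 0 -9 0 0 0 4.5;0 -1 -12 0 0 0.05 4.5;-0.5 -3.5 -12.4 0 0 0.15 4.5;-1 -6.5 -12.4 0 0 0.25 4.5;-2 -10 -12.4 0 0 0.35 4.5;-2.6 -13.5 -12.4 0 0 0.45 4.5;-3.2 -17 -12.4 0 0 0.55 4.5"
}}

```text
time: 20.55
tool_pos: [586.9, 41.7, 139.1]
tcp_rot: [-0.0, 0.494, 0.87, -0.001]
wrist_force: [1.1, 0.1, -1.3]
gripper_width: 59.1
grasp_force: 38.4
```

```bash
python3 -c "
from h import *
go(480,-322,140,0)"
```

```text
go (480, -322, 140, 0) d cm [-25.73 -27.83  -0.04] rv [-0.001  0.001  0.539] t 20.55 q6 -0.47 w 59.1 pos [586.9  41.7 139.1]
```

Request:
{"method": "send_rows", "body": {
  "deltas": "-2.5 -2.7 0 0 0 0.06 4.5;-5 -5.4 0 0 0 0.12 4.5;-7.5 -8.1 0 0 0 0.18 4.5;-10 -10.8 0 0 0 0.24 4.5;-12.5 -13.5 0 0 0 0.3 4.5;-15 -16.2 0 0 0 0.36 4.5;-17.5 -18.9 0 0 0 0.42 4.5;-20 -21.6 0 0 0 0.48 4.5;-22.5 -24.3 0 0 0 0.54 4.5;-24 -26 0 0 0 0.54 4.5"
}}

```text
time: 21.38
tool_pos: [487.9, -299.8, 139.6]
tcp_rot: [0.0, 0.708, 0.706, -0.001]
wrist_force: [-0.4, 0.2, -1.5]
gripper_width: 59.3
grasp_force: 38.4
```

```bash
python3 -c "
from h import *
go(480,-322,40,0)"
```

```text
go (480, -322, 40, 0) d cm [-2.2  -0.78  9.96] rv [-0.001  0.002 -0.002] t 21.38 q6 -0.55 w 59.3 pos [ 487.9 -299.8  139.6]
```

Request:
{"method": "send_rows", "body": {
  "deltas": "-1.2 -0.4 0 0 0 0 4.5;-2.1 -0.7 0 0 0 0 4.5;-2.1 -0.7 1.5 0 0 0 4.5;-2.1 -0.7 3.5 0 0 0 4.5;-2.1 -0.7 5.5 0 0 0 4.5;-2.1 -0.7 7.5 0 0 0 4.5;-2.1 -0.7 9 0 0 0 4.5;-2.1 -0.7 9.8 0 0 0 4.5;-2.1 -0.7 10.2 0 0 0 4.5;-2.1 -0.7 10.2 0 0 0 4.5"
}}

```text
time: 22.22
tool_pos: [482.1, -317.1, 36.6]
tcp_rot: [-0.001, 0.706, 0.708, -0.001]
wrist_force: [-0.1, -0.4, -0.6]
gripper_width: 59.7
grasp_force: 38.4
```

Request:
{"method": "send_rows", "body": {
  "deltas": "0 0 0.2 0 0 0 4.5;0 0 0.4 0 0 0 4.5;0 0 0.5 0 0 0 4.5;0 0 0.55 0 0 0 4.5;0 0 0.55 0 0 0 4.5;0 0 0.55 0 0 0 4.5"
}}

```text
time: 22.72
tool_pos: [482.3, -318.0, 31.8]
tcp_rot: [0.0, 0.706, 0.708, -0.001]
wrist_force: [0.3, -0.2, -1.1]
gripper_width: 59.1
grasp_force: 38.4
```

Request:
{"method": "send_rows", "body": {
  "deltas": "0 0 0.1 0 0 0 4.5;0 0 0.15 0 0 0 4.5;0 0 0.2 0 0 0 4.5;0 0 0.2 0 0 0 4.5;0 0 0.2 0 0 0 4.5"
}}

```text
time: 23.13
tool_pos: [482.2, -317.9, 29.5]
tcp_rot: [-0.0, 0.706, 0.708, -0.001]
wrist_force: [0.6, 0.9, -0.5]
gripper_width: 59.7
grasp_force: 38.4
```

Request:
{"method": "send_rows", "body": {
  "deltas": "0 0 0.05 0 0 0 4.5;0 0 0.05 0 0 0 6.2;0 0 0.05 0 0 0 6.6;0 0 0.05 0 0 0 7.2;0 0 0.05 0 0 0 8;0 0 0 0 0 0 8.5;0 0 0 0 0 0 8.5;0 0 -2 0 0 0 8.5;0 0 -5 0 0 0 8.5;0 0 -8 0 0 0 8.5"
}}

```text
time: 23.97
tool_pos: [481.5, -317.3, 109.6]
tcp_rot: [-0.001, 0.706, 0.708, -0.001]
wrist_force: [0.4, -0.1, 0.0]
gripper_width: 84.9
grasp_force: 0.0
```

```bash
python3 -c "
from h import *
from workcell import r
go(657,-203.2,110,90)
s=r.snapshot('scene');cv2.imwrite('pics/scene3.png',s['image'])"
```

```text
go (657, -203.2, 110, 90) d cm [11.36 17.59 -0.09] rv [-0.002 -0.003 -1.568] t 23.97 q6 -0.59 w 84.9 pos [ 481.5 -317.3  109.6]
```

View pics/scene3.png

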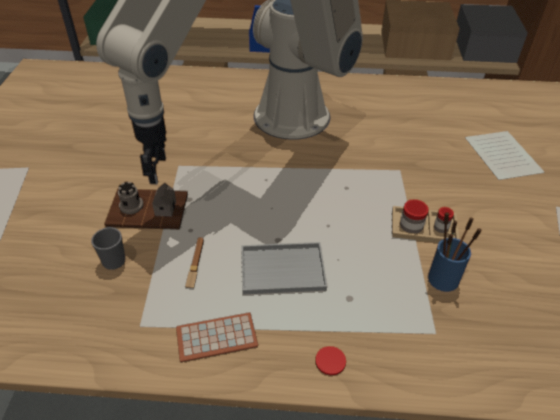

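Tower (128,197) and house (164,200) stand upright on the board, and the pots (414,215) and (445,217) stand in their bays. The knife is next.

Request:
{"method": "send_rows", "body": {
  "deltas": "2 3 0 0 0 -0.12 8.5;4 6 0 0 0 -0.24 8.5;6 9 0 0 0 -0.36 8.5;8 12 0 0 0 -0.48 8.5;9.5 15 0 0 0 -0.6 8.5;11 17 0 0 0 -0.72 8.5;11.4 17.6 0 0 0 -0.84 8.5;11.4 17.6 0 0 0 -0.96 8.5;11.4 17.6 0 0 0 -1.08 8.5;11.4 17.6 0 0 0 -1.2 8.5"
}}

```text
time: 24.85
tool_pos: [658.1, -202.9, 108.8]
tcp_rot: [-0.001, 0.18, 0.984, -0.001]
wrist_force: [-1.2, 0.3, 0.7]
gripper_width: 85.1
grasp_force: 0.0
```

```bash
python3 -c "
from h import *
go(657,-203.2,30,89)"
```

```text
go (657, -203.2, 30, 89) d cm [ 0.08 -0.06  7.88] rv [-0.001 -0.001 -0.344] t 24.85 q6 -1.51 w 85.1 pos [ 658.1 -202.9  108.8]
```

Request:
{"method": "send_rows", "body": {
  "deltas": "0 0 0 0 0 -0.12 8.5;0 0 1 0 0 -0.24 7;0 0 3 0 0 -0.344 5;0 0 5 0 0 -0.344 5;0 0 7 0 0 -0.344 5;0 0 8.5 0 0 -0.344 5;0 0 8.9 0 0 -0.344 5;0 0 8.9 0 0 -0.344 5"
}}

```text
time: 25.52
tool_pos: [656.9, -203.1, 18.8]
tcp_rot: [-0.002, 0.012, 1.0, -0.0]
wrist_force: [-0.8, -0.3, 1.0]
gripper_width: 49.6
grasp_force: 0.0
```

```bash
python3 -c "
from h import *
go(657,-203.2,4,89)"
```

```text
go (657, -203.2, 4, 89) d cm [-0.02 -0.01  1.48] rv [-0.    -0.003 -0.006] t 25.52 q6 -1.85 w 49.6 pos [ 656.9 -203.1   18.8]
```

Request:
{"method": "send_rows", "body": {
  "deltas": "0 0 0.8 0 0 0 5;0 0 1.4 0 0 0 5;0 0 1.5 0 0 0 4;0 0 1.5 0 0 0 3;0 0 1.5 0 0 0 2;0 0 1.5 0 0 0 0.5;0 0 1.5 0 0 0 0.5;0 0 1.5 0 0 0 0.5;0 0 1.5 0 0 0 0.5;0 0 1.5 0 0 0 0.5"
}}

```text
time: 26.35
tool_pos: [657.9, -203.4, 5.4]
tcp_rot: [-0.0, 0.012, 1.0, -0.0]
wrist_force: [0.0, -0.5, 0.4]
gripper_width: 4.9
grasp_force: 0.0
```

```bash
python3 -c "
from h import *
go(659.5,10,100,7.8)"
```

```text
go (659.5, 10, 100, 7.8) d cm [ 0.36 21.33 -9.48] rv [-1.000e-03 -0.000e+00  1.411e+00] t 26.35 q6 -1.85 w 4.9 pos [ 657.9 -203.4    5.4]
```

Request:
{"method": "send_rows", "body": {
  "deltas": "0 0 0 0 0 0 1;0 0 0 0 0 0 2;0 0 0 0 0 0 3.5;0 0 0 0 0 0 5;0 0 -4 0 0 0 5;0 0 -8 0 0 0 5;-8 0 -15 0 0 0 8.5;-12 0 -18 0 0 0 8.5;-16 0 -18 0 0 0 8.5;-18 0 -18 0 0 0 8.5"
}}

```text
time: 27.18
tool_pos: [800.3, -206.9, 174.6]
tcp_rot: [0.001, 0.012, 1.0, -0.001]
wrist_force: [0.9, 0.1, -1.6]
gripper_width: 84.9
grasp_force: 0.0
```

```bash
python3 -c "
from h import *
from workcell import r
print(r.observe()['tool_pos'])
for n in('scene','top'):
    s=r.snapshot(n);np.savez(n+'4.npz',**s);cv2.imwrite('pics/%s4.png'%n,s['image'])"
```

```text
[ 800.25010551 -206.88770028  174.64539054]
```

View pics/scene4.png

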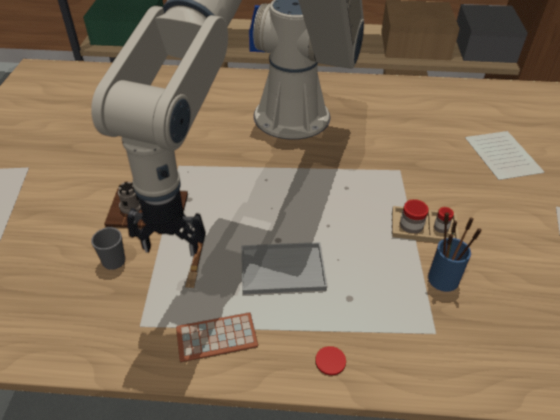

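Run:
```python
from h import *
for n in("scene","top"):
    s=np.load(f"{n}4.npz");W=cloud(s)
    m=(abs(W[...,0]-650)<110)&(abs(W[...,1]+205)<60)&(W[...,2]<30)
    hsv=cv2.cvtColor(s["image"],cv2.COLOR_BGR2HSV);m&=(hsv[...,1]>70)&(hsv[...,0]<30)
    print(n,m.sum(),cv2.minAreaRect(W[m][:,:2].astype(np.float32)))
    for x in range(560,760,12):
        p=W[m&(abs(W[...,0]-x)<6)]
        if len(p): print(x,len(p),p[:,1].min().round(),p[:,1].max().round(),np.percentile(p[:,2],[10,90]).round(1))
a=cv2.imread("pics/scene4.png")[200:320,120:260];b=cv2.imread("pics/top4.png")[100:220,320:460]
cv2.imwrite("pics/k4.png",cv2.resize(np.hstack([a,b]),None,fx=2.8,fy=2.8,interpolation=cv2.INTER_CUBIC))
```

```text
scene 302 ((665.0769653320312, -202.90396118164062), (81.77668762207031, 125.61253356933594), 59.56486511230469)
596 4 -208.0 -197.0 [ 8.1 13.3]
608 17 -205.0 -196.0 [11.9 17.3]
620 13 -204.0 -196.0 [ 9.5 15.6]
632 16 -207.0 -196.0 [10.7 17. ]
644 25 -210.0 -196.0 [11.8 16.9]
656 25 -210.0 -196.0 [10.5 17.7]
668 27 -253.0 -158.0 [ 5.1 17.4]
680 34 -211.0 -196.0 [ 8.2 17.5]
692 28 -212.0 -195.0 [ 8. 13.]
704 38 -213.0 -193.0 [ 7.9 14. ]
716 32 -214.0 -194.0 [ 8.3 12.5]
728 42 -215.0 -193.0 [ 7.4 12.3]
740 1 -199.0 -199.0 [11.2 11.2]
top 0 ((0.0, 0.0), (0.0, 0.0), 0.0)
```

View pics/k4.png

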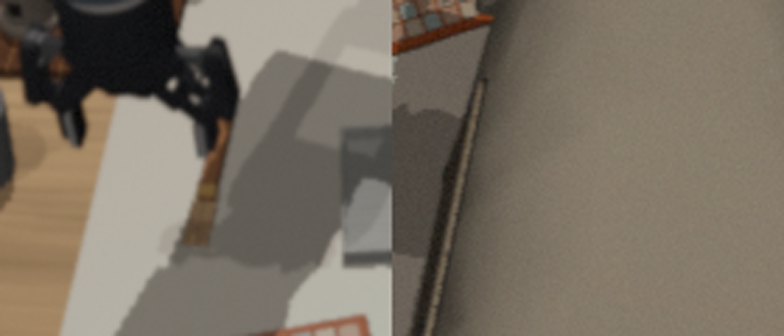

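```bash
python3 - <<'E'
from h import *
s=np.load("scene4.npz");W=cloud(s);m=(W[...,2]>90)&(abs(W[...,1]+207)<75)&(abs(W[...,0]-800)<60)
p=W[m]
for lo in(-75,-60,-45,-30,-15,0,15,30,45,60):
    q=p[(p[:,1]+207>=lo)&(p[:,1]+207<lo+15)]
    if len(q): i=np.argsort(q[:,2])[:3]; print(lo,len(q),q[i].round(0).tolist())
E
python3 -c "
from h import *
go(657,-203.2,40,89.5)"
```

```text
-75 372 [[802.0, -272.0, 252.0], [803.0, -270.0, 253.0], [807.0, -276.0, 254.0]]
-60 909 [[809.0, -253.0, 217.0], [805.0, -260.0, 218.0], [810.0, -254.0, 218.0]]
-45 1111 [[799.0, -250.0, 209.0], [791.0, -250.0, 209.0], [789.0, -251.0, 210.0]]
-30 1112 [[813.0, -237.0, 270.0], [808.0, -222.0, 272.0], [808.0, -224.0, 274.0]]
-15 1278 [[805.0, -217.0, 269.0], [807.0, -221.0, 271.0], [807.0, -215.0, 271.0]]
0 1356 [[807.0, -199.0, 270.0], [808.0, -201.0, 270.0], [808.0, -195.0, 271.0]]
15 1482 [[792.0, -177.0, 269.0], [787.0, -178.0, 269.0], [791.0, -177.0, 271.0]]
30 1512 [[809.0, -165.0, 213.0], [808.0, -165.0, 215.0], [811.0, -164.0, 221.0]]
45 1186 [[809.0, -159.0, 214.0], [811.0, -160.0, 215.0], [811.0, -162.0, 216.0]]
60 1621 [[807.0, -147.0, 254.0], [810.0, -142.0, 255.0], [810.0, -136.0, 256.0]]
go (657, -203.2, 40, 89.5) d cm [14.91  0.04 13.33] rv [-0.003  0.008 -0.014] t 27.28 q6 -1.8 w 85.1 pos [ 805.  -206.6  174.5]
```

Open fingertips read about 36 mm above the reported TCP instead of 13 mm. So the fingers ended above the handle, which explains the miss. I'll hover over the knife with narrow fingers and measure the tips.

Request:
{"method": "send_rows", "body": {
  "deltas": "4 0 3 0 0 -0.012 3;8 0 6 0 0 -0.012 3;12 0 9 0 0 -0.012 3;15 0 12 0 0 -0.012 3;15 0 13.3 0 0 -0.012 3;15 0 13.3 0 0 -0.012 3;15 0 13.3 0 0 -0.012 3;15 0 13.3 0 0 -0.012 3"
}}

```text
time: 27.95
tool_pos: [649.5, -203.5, 39.0]
tcp_rot: [0.0, 0.006, 1.0, -0.001]
wrist_force: [0.8, -0.4, 0.2]
gripper_width: 30.0
grasp_force: 0.0
```

Run:
```python
from h import *
from workcell import r
o=r.observe();print(o["tool_pos"],o["gripper_width"])
s=r.snapshot("scene");cv2.imwrite("pics/k5.png",cv2.resize(s["image"][190:300,130:270],None,fx=5,fy=5,interpolation=cv2.INTER_CUBIC))
W=cloud(s);x,y=o["tool_pos"][:2];m=(W[...,2]>22)&(abs(W[...,1]-y)<60)&(abs(W[...,0]-x)<40)
p=W[m]
for lo in range(-48,48,8):
    q=p[(p[:,1]-y>=lo)&(p[:,1]-y<lo+8)]
    if len(q): i=np.argsort(q[:,2])[:3]; print(lo,len(q),q[i].round(0).tolist())
go(657,-203.2,0,89.5)
```

```text
[ 649.45830364 -203.47034743   38.96531552] 30.03246017106659
-48 364 [[656.0, -248.0, 106.0], [656.0, -244.0, 107.0], [658.0, -245.0, 108.0]]
-40 400 [[653.0, -238.0, 103.0], [657.0, -241.0, 108.0], [656.0, -236.0, 111.0]]
-32 383 [[656.0, -229.0, 72.0], [653.0, -229.0, 73.0], [656.0, -231.0, 75.0]]
-24 490 [[646.0, -220.0, 62.0], [656.0, -222.0, 66.0], [657.0, -224.0, 67.0]]
-16 464 [[652.0, -218.0, 65.0], [647.0, -219.0, 67.0], [658.0, -219.0, 69.0]]
-8 436 [[655.0, -205.0, 136.0], [657.0, -207.0, 138.0], [659.0, -211.0, 139.0]]
0 387 [[656.0, -200.0, 133.0], [657.0, -202.0, 138.0], [657.0, -197.0, 139.0]]
8 420 [[657.0, -188.0, 66.0], [659.0, -189.0, 80.0], [658.0, -189.0, 82.0]]
16 496 [[657.0, -184.0, 63.0], [652.0, -182.0, 65.0], [656.0, -184.0, 65.0]]
24 478 [[654.0, -179.0, 71.0], [655.0, -176.0, 73.0], [643.0, -176.0, 73.0]]
32 450 [[656.0, -168.0, 106.0], [656.0, -170.0, 106.0], [660.0, -164.0, 111.0]]
40 156 [[657.0, -158.0, 108.0], [661.0, -162.0, 109.0], [661.0, -160.0, 112.0]]
go (657, -203.2, 0, 89.5) d cm [-0.66  0.05  3.96] rv [-0.002  0.002 -0.003] t 28.0 q6 -1.86 w 30.0 pos [ 650.4 -203.6   39.6]
```

View pics/k5.png

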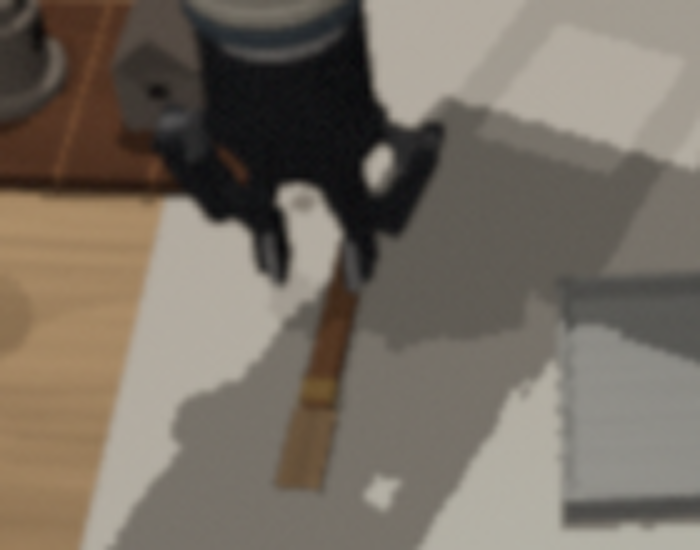

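The tips are about 22 mm above the reported TCP at 30 mm opening, so I need to command about -14 mm. I'll go down in steps and watch the force.

Request:
{"method": "send_rows", "body": {
  "deltas": "-0.7 0.05 1 0 0 0 3.5;-0.7 0.05 2.5 0 0 0 3.5;-0.7 0.05 3.8 0 0 0 3.5;-0.7 0.05 4.4 0 0 0 3.5;-0.7 0.05 4.8 0 0 0 3.5;-0.7 0.05 4.8 0 0 0 3.5;-0.7 0.05 4.8 0 0 0 3.5"
}}

```text
time: 28.58
tool_pos: [655.0, -202.7, -10.3]
tcp_rot: [-0.001, 0.006, 1.0, -0.0]
wrist_force: [0.3, 0.6, -0.3]
gripper_width: 34.9
grasp_force: 0.0
```

Request:
{"method": "send_rows", "body": {
  "deltas": "0 0 0.2 0 0 0 3.5;0 0 0.4 0 0 0 3.5;0 0 0.5 0 0 0 3.5;0 0 0.5 0 0 0 3.5"
}}

```text
time: 28.92
tool_pos: [655.2, -202.8, -14.9]
tcp_rot: [-0.0, 0.006, 1.0, -0.0]
wrist_force: [0.3, 0.2, 0.0]
gripper_width: 34.8
grasp_force: 0.0
```

Request:
{"method": "send_rows", "body": {
  "deltas": "0 0 0 0 0 0 3;0 0 0 0 0 0 2;0 0 0 0 0 0 0.8;0 0 0 0 0 0 0.5;0 0 0 0 0 0 0.5;0 0 0 0 0 0 0.5;0 0 0 0 0 0 0.5;0 0 0 0 0 0 0.5"
}}

```text
time: 29.58
tool_pos: [655.5, -202.9, -14.6]
tcp_rot: [-0.0, 0.006, 1.0, -0.001]
wrist_force: [0.0, -0.2, 5.0]
gripper_width: 14.9
grasp_force: 35.2
```

Request:
{"method": "send_rows", "body": {
  "deltas": "0 0 -1 0 0 0 0.5;0 0 -3 0 0 0 0.5;0 0 -6 0 0 0.12 0.5;0 2 -9 0 0 0.24 0.5;0 5 -9 0 0 0.36 0.5;0 8 -9 0 0 0.48 0.5;0 11 -9 0 0 0.6 0.5;0 14 -9 0 0 0.72 0.5;0 17 -9 0 0 0.84 0.5;0 19 -9 0 0 0.96 0.5"
}}

```text
time: 30.42
tool_pos: [657.1, -10.1, 75.3]
tcp_rot: [-0.001, 0.469, 0.883, -0.001]
wrist_force: [0.4, -0.3, 0.1]
gripper_width: 14.6
grasp_force: 34.6
```

```bash
python3 -c "
from h import *
go(659.5,11.5,30,7.8)"
```

```text
go (659.5, 11.5, 30, 7.8) d cm [1.65 1.41 4.53] rv [-0.002 -0.     0.458] t 30.42 q6 -0.61 w 14.6 pos [657.1 -10.1  75.3]
```

Request:
{"method": "send_rows", "body": {
  "deltas": "0.8 0.7 0 0 0 0.12 0.5;1.65 1.4 0 0 0 0.24 0.5;1.65 1.4 0 0 0 0.36 0.5;1.65 1.4 0 0 0 0.458 0.5;1.65 1.4 1 0 0 0.458 0.5;1.65 1.4 3 0 0 0.458 0.5;1.65 1.4 5 0 0 0.458 0.5;1.65 1.4 7 0 0 0.458 0.5;1.65 1.4 7.8 0 0 0.458 0.5;1.65 1.4 7.8 0 0 0.458 0.5"
}}

```text
time: 31.25
tool_pos: [657.6, 8.6, -5.7]
tcp_rot: [-0.002, 0.655, 0.756, -0.002]
wrist_force: [0.3, 0.0, 0.3]
gripper_width: 14.9
grasp_force: 34.6
```

Run:
```python
from h import *
from workcell import r
go(659.5,11.5,-10.5,7.8)
s=r.snapshot("scene");cv2.imwrite("pics/k6.png",cv2.resize(s["image"][200:320,200:360],None,fx=4,fy=4,interpolation=cv2.INTER_CUBIC))
```

```text
go (659.5, 11.5, -10.5, 7.8) d cm [0.26 0.23 0.48] rv [-0.006  0.     0.007] t 31.25 q6 -0.13 w 14.9 pos [657.6   8.6  -5.7]
```

View pics/k6.png

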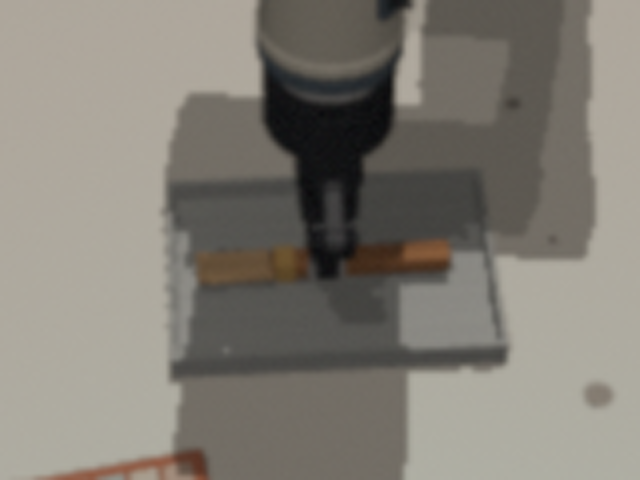

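The knife lies level and inside the tray walls (crop columns 195–450, rows 240–285). I'll lower it the last few millimetres and release.

Request:
{"method": "send_rows", "body": {
  "deltas": "0.2 0 0.2 0 0 0 0.5;0.2 0 0.4 0 0 0 0.5;0.2 0 0.5 0 0 0 0.5;0.2 0 0.5 0 0 0 0.5;0.2 0 0.5 0 0 0 2.5;0.2 0 0.5 0 0 0 4;0.2 0 0.5 0 0 0 4;0.2 0 -1 0 0 0 4;0.2 0 -5 0 0 0 4;0.2 0 -9 0 0 0 4"
}}

```text
time: 32.13
tool_pos: [658.0, 10.8, 87.3]
tcp_rot: [-0.001, 0.656, 0.755, -0.002]
wrist_force: [0.2, 0.3, -0.3]
gripper_width: 40.1
grasp_force: 0.0
```

Request:
{"method": "send_rows", "body": {
  "deltas": "0 0 -4 0 0 0 4;0 -4 -7 0 0 0 4;0 -8 -10 0 0 0 4;0 -12 -12 0 0 0 4;0 -16 -14 0 0 0 4;0 -20 -15 0 0 0 4;0 -24 -15 0 0 0 4;0 -26 -15 0 0 0 4;0 -26 -15 0 0 0 4;0 -26 -15 0 0 0 4"
}}

```text
time: 32.97
tool_pos: [401.0, -25.8, 238.7]
tcp_rot: [0.001, 0.656, 0.755, 0.0]
wrist_force: [0.6, 0.2, 0.3]
gripper_width: 40.3
grasp_force: 0.0
```

Run:
```python
from h import *
from workcell import r
S={n:r.snapshot(n) for n in("scene","top")};C={n:cloud(s).reshape(-1,3) for n,s in S.items()}
cv2.imwrite("pics/top7.png",S["top"]["image"]);cv2.imwrite("pics/scene7.png",S["scene"]["image"])
for k,c,R,lo,hi in(("big",(483,343),45,60,85),("small",(489,421),30,52,80),("tower",(482,-411),30,74,95),("house",(481,-318),45,30,95),("cup",(669,-417),50,20,100),("knife",(659,11),85,9,30)):
    for n,W in C.items():
        p=W[(W[:,2]>lo)&(W[:,2]<hi)&(np.hypot(*(W[:,:2]-c).T)<R)]
        if len(p)>5: (a,b),wh,an=cv2.minAreaRect(p[:,:2].astype(np.float32));print(k,n,len(p),round(a),round(b),np.round(wh),round(an),np.percentile(p[:,2],[50,97]).round(1))
```

```text
big scene 408 484 343 [64. 65.] 87 [71.5 75.5]
big top 547 485 342 [62. 62.] 57 [70.5 73.8]
small scene 145 487 419 [39. 39.] 2 [65.1 69.4]
small top 225 489 418 [38. 38.] 71 [64.1 67.5]
tower scene 196 481 -411 [47. 44.] 2 [85.2 88.2]
tower top 266 483 -411 [42. 41.] 88 [83.  85.9]
house scene 525 480 -316 [49. 69.] 88 [64.2 82.1]
house top 532 484 -317 [60. 48.] 1 [67.4 80.1]
cup scene 987 663 -408 [71. 73.] 84 [63.2 87.3]
cup top 676 665 -409 [69. 72.] 42 [62.6 85.2]
knife scene 820 657 9 [146. 156.] 8 [16.1 21.7]
knife top 559 660 8 [141. 157.] 8 [15.8 20.1]
```

View pics/scene7.png

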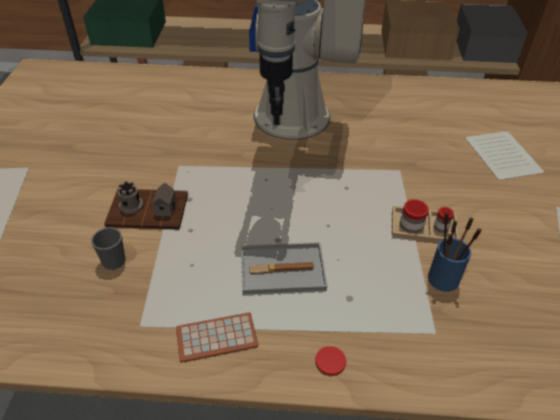

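Everything is in place: pots at (414,215) and (445,217), models upright on the board, knife flat in the steel tray at (282,268), cup and jar where they were. I'll let it settle and hand in.

Request:
{"method": "send_rows", "body": {
  "deltas": "0 0 0 0 0 0 4;0 0 0 0 0 0 4;0 0 0 0 0 0 4;0 0 0 0 0 0 4;0 0 0 0 0 0 4;0 0 0 0 0 0 4"
}}

```text
time: 33.57
tool_pos: [402.4, -25.5, 237.0]
tcp_rot: [-0.0, 0.655, 0.755, -0.001]
wrist_force: [-1.1, -0.4, 0.9]
gripper_width: 40.1
grasp_force: 0.0
```

```bash
python3 -c "
from workcell import r
print(r.job_done())"
```

```text
the job is handed in; nothing more can be done
None
```

I handed the job in at about 34 s: the final camera check showed both pots in their bays, both models upright on the board, the knife flat in the steel tray (picked up on the second try), and the cup and jar where they were; no verdict came back.

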